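Free the seized wing-handled pin from the heating block

TASK

The wing-handled pin is seized in the aluminium heating block. Work it loose by twisting it back and forth, about 30 degrees anticlockwise (seen from above) and then about 30 degrees clockwise of where it stands, turn it back to the middle, draw it straight up out of its bore, and leave it standing foot-down in the steel cup with the cup still upright.

Things in the scene. Friction and masses are not known exactly. Their poses are not given: they have to be found in the camera images.
- pin_grip (a point): Centre of the wing handle of the loose steel pin (0.15-0.3 kg): an upright flat plate 10 mm thick (x), 44 mm wide (y), 26 mm high, on an 8 mm stem above a 25 mm shaft. z: the pin's axis, up. Pinch it across the 10 mm. While seated, this point is 92 mm above the worktop, 42 mm above the block's top. The pin is 97 mm long; this point is 84 mm above its foot; the wing's lower edge 71 mm.
- pin: The same pin, same axes; origin: centre of its foot's underside (foot 16 mm across). Residue locks it against any straight pull until turned over 20 degrees (30 is safe) to BOTH sides of its starting angle; under 0.3 N m, no spring-back, a slight upward pull meanwhile does no harm. Then, turned back to within 10 degrees of the start, it draws out with a few newtons.
- block: Aluminium heating block, screwed down, 64 (x) x 130 (y) x 50 mm high, with a screwed foot at each end (176 mm overall). Origin: centre of its underside. The pin's bore, 27 mm wide, 42 mm deep, is at x = 0, y = +35 mm; at the start the pin's axes are parallel to the block's. At y = -35 mm is a fixed round-knobbed plug, 76 mm above the worktop, not the pin; between them two small wells.
- cup: Loose plain round steel cup, open at the top, 64 mm across the rim, 60 mm high, wall about 3 mm, floor about 5 mm thick, 0.3 kg. Origin: centre of its underside, on the worktop. Other vessels nearby (a small glass beaker, a glass weighing bottle, a lidded jar) are bystanders. Behind the line from block to cup stands a hotplate 120 mm high: carry the pin well above it or in front of it.

How it is judged:
On the way, in this order (a step that is already met when the one before it is completed fails the run):
1. the pin, still in its bore, has been twisted at least 13 degrees anticlockwise of its start (x of block in the frame of pin_grip below -0.0079 m and z of pin in the frame of block below 0.02 m), for 0.05 s.
2. the pin, still in its bore, has been twisted at least 13 degrees clockwise of its start (x of block in the frame of pin_grip above 0.0079 m and z of pin in the frame of block below 0.02 m), for 0.05 s.
3. the pin has been drawn up out of its bore, clear of the block's top (z of pin in the frame of block above 0.05 m), for 0.05 s.
At the end, for the whole second after the job is handed in: The pin stands or leans in the steel cup, handle up: its foot within 30 mm of the cup's axis and less than 25 mm above the cup's underside, its axis within 40 degrees of upright, at rest; the cup stands upright (within 8 degrees) on the worktop (horizontal distance between pin and cup below 0.03 m and z of pin in the frame of cup below 0.025 m and angle between pin_grip's own z axis and vertical below 0.7 rad and height (world z) of pin_grip above 0.06 m and angle between cup's own z axis and vertical below 0.15 rad and height (world z) of cup below 0.01 m and linear speed of pin below 0.03 m/s); the robot touches nothing.
It fails at once if the cup is knocked over (angle between cup's own z axis and vertical above 0.6 rad).
It also fails if it takes over 58 s, if anything falls off the work surface, if the arm or the gripper's body presses on something with over 40 N, if the wrist force passes 120 N, or if a joint passes its speed limit or range.

ROBOT

A 6-joint arm with a two-finger parallel gripper is mounted at the origin on a cart in front of the work surface, level with it; the furniture and walls round the work are solid. World frame = base frame: x ahead of the robot, y to its left, z up, the work surface at z = 0. Lengths are in m, angles in rad, forces in N, time in s.
With the tool pointing down it reaches from about 0.225 to 0.875 m from the base axis. Payload 3.4 kg.
Tool frame: the origin (TCP) lies at the very end of the fingers, on their centre line; the grasp point (between the pads) lies 19 mm behind it (grasp_offset is the distance from the TCP to the grasp point, in m); y points along the fingers, z is the direction in which the jaws open and shut, and the axes are right-handed (so a half turn about y gives the same grasp; the last joint's range is limited). The gripper opens to 85 mm and grips with 20 to 120 N. Pads are 22 mm wide; open, the fingers measure 114 mm over their backs; the gripper's body (76 mm by 85 mm) begins 54 mm behind the grasp point. The pads swing forward as they close: fully open they stand 13 mm farther back than shut.
Start: joints at [-1.368, 0.276, 1.505, -0, 1.361, -0.121], TCP at [0.183, -0.545, 0.231] pointing down, gripper open.
Joint ranges: [-2.89, 2.89], [-0.75, 2.08], [0.22, 2.7], [-1.18, 4.32], [0.11, 2.71], [-2.7, 2.7]. Speed limits (rad/s): [2.57, 2.57, 3.14, 3.14, 3.14, 3.14].

INTERFACE

Orientations are given as a unit quaternion [w, x, y, z].
In Python, from rig import get_state, get_image, sign_off, grasp_offset gives the robot as it stands.
- The arm moves only by the shell command python3 -m jog 'ROWS' [FORCE]. ROWS is JSON, one flat list of numbers, 7 for each row, row after row: the closure in counts, from 0 (fully open) to 255 (shut), then the shift along the tool's x, y, z in cm, then the turn, a rotation vector about the tool's x, y, z in units of 8 degrees (1.0 is 8 degrees). In form: [jaw, tx, ty, tz, rx, ry, rz, jaw, tx, ty, tz, rx, ry, rz, ...]. A call has 1 to 12 rows; each row is the pose to reach, as a shift and turn from the pose commanded when the call began, along the tool's axes at that moment; what a row does not reach only later rows make up. A row lasts 1/8 s, in which the tool goes at most 62.5 mm and 10.7 degrees, less where a joint would pass 70% of its speed; a pose out of reach is approached as far as the arm can. A call with a gripper value outside its range is refused whole. The fingers move at their own pace and stop on an object; FORCE is the grip in N (left out, the last holds). Time passes only in rows, so rows that repeat a pose let the fingers close. It gives the time, the measured TCP pose, the force and the opening at its end, in the units of the state.
- get_state(): the state, without advancing time (a new reading comes with each control period).
- get_image(name): name is "scene" or "top" or "wrist"; returns a dict with "color" (480x640x3 uint8, blue, green, red), "mtx" (3x3 intrinsics, pixels), "k1" (the pictures are not rectified: a ray, as slopes to the right and down, at radius r is drawn at 1 + k1 r^2 times it, then the intrinsics apply), "R" (3x3) and "t" (3): a world point X has camera coordinates R X + t; the wrist camera has in their place "tool_from_camera" (4x4, takes a point from camera to tool coordinates, whose origin is the TCP and whose axes are the tool frame's). Camera axes: x right, y down, z forward; pixel columns grow to the right and rows downward; lengths in m; the calibration is good to about 2 mm. A picture is of the moment at which its call begins: read the wrist's pose just before it. There is no depth.
- sign_off(): hands the job in, once; it reports no verdict.
The state is a dict: "clock": time; "qpos": joint angles; "qd": joint speeds; "effort": joint torques, N m; "position": TCP position; "ee_rot": TCP orientation; "contact_force": force on the tool from outside, world axes, zero at the start; "moment": the same for the moment, N m; "width": finger opening in m.
Only numpy, scipy, OpenCV 4.12 (cv2) and the standard library are available. Lean on these libraries where they do the work, as an engineer would, in place of code of your own. Each camera call takes 0.05 s, during which the arm holds its last target.

## Working session

There is one attempt and no reset: what is moved stays moved. The work goes in short steps, Python scripts to look and compute and a shell command to move; the robot and the scene stay as the last step left them, time stands still between calls to the robot, and variables do not carry over. Pictures are saved under pics/ and viewed, and the job is handed in when it is done.

```bash
ls; mkdir -p pics
python3 - <<'E'
from rig import *
import cv2
print(get_state(), grasp_offset)
for n in("scene","top","wrist"):
    im=get_image(n); cv2.imwrite(f"pics/{n}0.png",im["color"]); print(n,{k:v for k,v in im.items() if k!="color"})
E
```

```text
pics
{'clock': 0.0, 'qpos': array([-1.36799756e+00,  2.76580462e-01,  1.50614063e+00,  4.05253229e-05,
        1.36067205e+00, -1.21031712e-01]), 'qd': array([-9.63164296e-04, -8.11705642e-05, -4.56971467e-04,  2.28510692e-03,
        1.16477999e-04, -6.14436909e-04]), 'effort': array([-1.88782642e-04, -4.16778553e+01, -2.45807004e+01, -1.62004071e-04,
        1.13190670e-02, -2.69476942e-05]), 'position': array([ 0.18285064, -0.54460132,  0.230445  ]), 'ee_rot': array([ 0.11397673, -0.11400077,  0.69849487, -0.69722166]), 'contact_force': array([ 0.17676214, -0.01314288,  0.47117844]), 'moment': array([-0.03181696, -0.03332056, -0.00360775]), 'width': 0.08560239661300514} 0.0187
scene {'mtx': array([[532.65491165,   0.        , 319.78806729],
       [  0.        , 532.65491165, 241.68051977],
       [  0.        ,   0.        ,   1.        ]]), 'k1': -0.11932407632768333, 'R': array([[ 0.63149466, -0.77520977,  0.01625739],
       [-0.41541211, -0.35595465, -0.83709561],
       [ 0.65471159,  0.5218679 , -0.54681499]]), 't': array([-0.30905789,  0.29036246,  0.69770746])}
top {'mtx'
[... 245 characters left out ...]
 [-0.99347089,  0.01658063, -0.1128746 ],
       [ 0.11296099,  0.00436644, -0.99358983]]), 't': array([0.01461539, 0.50029003, 1.18678561])}
wrist {'mtx': array([[371.74330686,   0.        , 317.72869762],
       [  0.        , 371.74330686, 237.66071182],
       [  0.        ,   0.        ,   1.        ]]), 'k1': -0.01835489257475234, 'tool_from_camera': array([[ 1.10600564e-03,  9.54756626e-01,  2.97386216e-01,
        -7.68179128e-02],
       [-6.27336167e-04, -2.97385677e-01,  9.54757229e-01,
        -1.42386695e-01],
       [ 9.99999192e-01, -1.24252801e-03,  2.70043127e-04,
         5.50244367e-04],
       [ 0.00000000e+00,  0.00000000e+00,  0.00000000e+00,
         1.00000000e+00]])}
```

View pics/scene0.png

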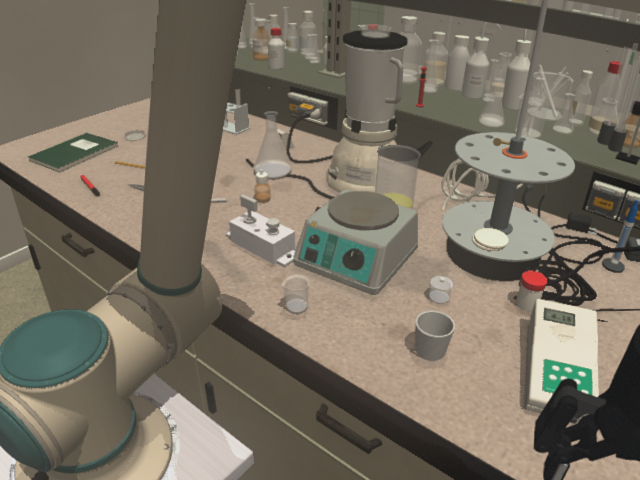

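View pics/top0.png

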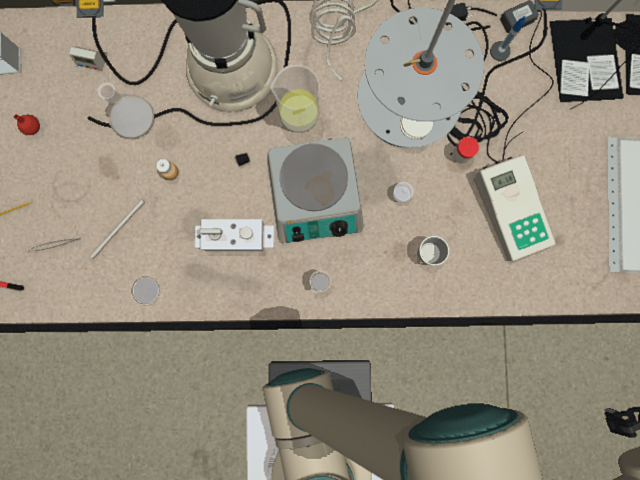

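Run:
```python
import cv2
t=cv2.imread("pics/top0.png");s=cv2.imread("pics/scene0.png")
c=cv2.resize(t[205:265,185:285],None,fx=8,fy=8,interpolation=cv2.INTER_CUBIC);cv2.imwrite("pics/a.png",c)
c=cv2.resize(t[225:277,400:468],None,fx=8,fy=8,interpolation=cv2.INTER_CUBIC);cv2.imwrite("pics/b.png",c)
c=cv2.resize(s[185:275,220:310],None,fx=6,fy=6,interpolation=cv2.INTER_CUBIC);cv2.imwrite("pics/c.png",c)
```

```text
(no output)
```

View pics/a.png

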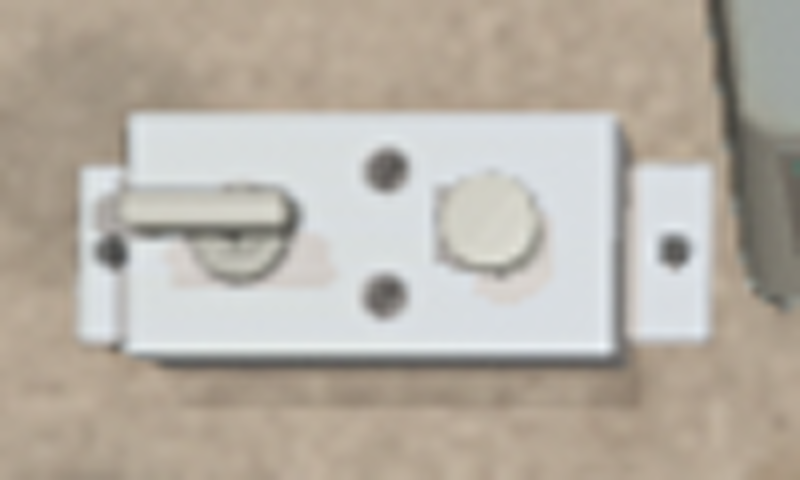

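View pics/b.png

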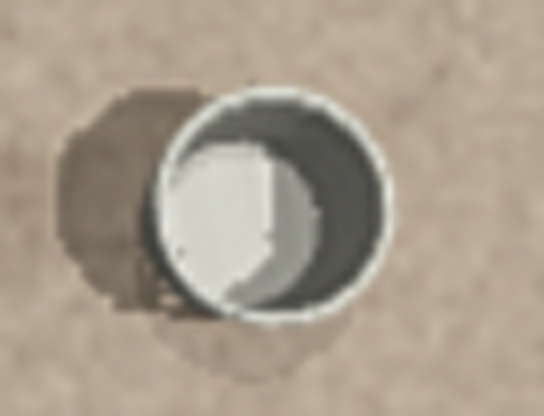

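View pics/c.png

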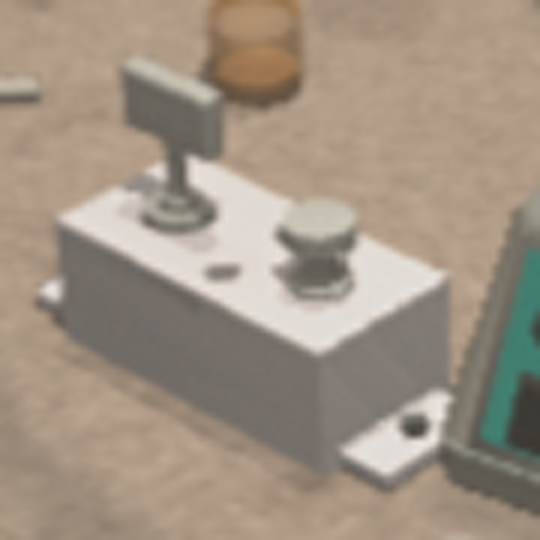

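```bash
cat > h.py <<'E'
import numpy as np, cv2
from scipy.spatial.transform import Rotation as Ro
CAL={"top":(np.array([[559.37958676,0,314.74456507],[0,559.37958676,241.67049037],[0,0,1]]),-0.036889192156222425,
np.array([[-0.01598149,-0.999853,-0.00621089],[-0.99347089,0.01658063,-0.1128746],[0.11296099,0.00436644,-0.99358983]]),np.array([0.01461539,0.50029003,1.18678561])),
"scene":(np.array([[532.65491165,0,319.78806729],[0,532.65491165,241.68051977],[0,0,1]]),-0.11932407632768333,
np.array([[0.63149466,-0.77520977,0.01625739],[-0.41541211,-0.35595465,-0.83709561],[0.65471159,0.5218679,-0.54681499]]),np.array([-0.30905789,0.29036246,0.69770746]))}
def ray(cal,px):
    K,k1,R,t=cal
    u=cv2.undistortPoints(np.array([[px]],float),K,np.array([k1,0,0,0,0.]))[0,0]
    return -R.T@t, R.T@np.array([u[0],u[1],1])
def atz(cal,px,z):
    c,d=ray(cal,px); return c+d*(z-c[2])/d[2]
def proj(cal,X):
    K,k1,R,t=cal
    return cv2.projectPoints(np.array(X,float).reshape(-1,1,3),R,t,K,np.array([k1,0,0,0,0.]))[0][:,0]
def wristcal(im,pos,q):
    T=np.eye(4);T[:3,:3]=Ro.from_quat(q,scalar_first=True).as_matrix();T[:3,3]=pos
    M=np.linalg.inv(T@im["tool_from_camera"]); return im["mtx"],im["k1"],M[:3,:3],M[:3,3]
E
python3 - <<'E'
from h import *
T=CAL["top"];S=CAL["scene"]
f=lambda x,y:(185+(x+.5)/8-.5,205+(y+.5)/8-.5)
C=[atz(T,f(*p),.05)for p in[(127,113),(617,113),(617,357),(127,357)]]
print(np.round(C,4)); c=np.mean(C,0);print("block",c)
for p in[(120,192),(120,230),(288,192),(288,230)]:print("wing",atz(T,f(*p),.105).round(4))
g=lambda x,y:(220+(x+.5)/6-.5,185+(y+.5)/6-.5)
C2=[atz(S,g(*p),.05)for p in[(57,222),(200,158),(447,278),(318,352)]]
print(np.round(C2,4),np.mean(C2,0))
for p in[(124,62),(220,100)]:print("wingS",atz(S,g(*p),.105).round(4))
k=lambda x,y:(400+(x+.5)/8-.5,225+(y+.5)/8-.5)
R=[atz(T,k(*p),.06)for p in[(155,205),(392,205),(273,86),(273,326)]];print("cup",np.round(R,4))
E
```

```text
[[0.5518 0.2512 0.05  ]
 [0.5495 0.1194 0.05  ]
 [0.4838 0.1197 0.05  ]
 [0.4859 0.2508 0.05  ]]
block [0.51775658 0.18527372 0.05      ]
wing [0.5227 0.2413 0.105 ]
wing [0.5129 0.2412 0.105 ]
wing [0.5219 0.1982 0.105 ]
wing [0.5121 0.1981 0.105 ]
[[0.4885 0.2471 0.05  ]
 [0.5531 0.241  0.05  ]
 [0.5499 0.1184 0.05  ]
 [0.4878 0.1202 0.05  ]] [0.519849  0.1816452 0.05     ]
wingS [0.5173 0.2382 0.105 ]
wingS [0.5196 0.1936 0.105 ]
cup [[ 0.4751 -0.2134  0.06  ]
 [ 0.474  -0.2761  0.06  ]
 [ 0.5062 -0.2459  0.06  ]
 [ 0.4426 -0.2434  0.06  ]]
```

```bash
cat >> h.py <<'E'
def rows(st,pos,R):
    "shift (cm) and turn (8deg) from state pose to pos,R"
    R0=Ro.from_quat(st["ee_rot"],scalar_first=True)
    d=R0.inv().apply(np.array(pos)-st["position"])*100
    r=(R0.inv()*R).as_rotvec(degrees=True)/8
    return d.round(3),r.round(3)
def down(yaw,s=1):
    "tool y down, tool z horizontal at world yaw (deg) from +x (times s)"
    a=np.deg2rad(yaw); z=s*np.array([np.cos(a),np.sin(a),0]); y=np.array([0,0,-1.]); x=np.cross(y,z)
    return Ro.from_matrix(np.c_[x,y,z])
def show(st):
    M=Ro.from_quat(st["ee_rot"],scalar_first=True).as_matrix()
    print("t",round(st["clock"],2),"pos",st["position"].round(4),"y",M[:,1].round(3),"zyaw",np.degrees(np.arctan2(M[1,2],M[0,2])).round(2),"F",st["contact_force"].round(1),"M",st["moment"].round(2),"w",round(st["width"],4),"q",st["qpos"].round(3))
E
python3 - <<'E'
from h import *; from rig import *
st=get_state();show(st)
for s in(1,-1):
  print(s,rows(st,[.515,.219,.20],down(-1,s)))
E
```

```text
t 0.15 pos [ 0.1829 -0.5447  0.2307] y [-0.     0.001 -1.   ] zyaw -71.45 F [-0.1 -0.  -0.2] M [-0.03 -0.    0.03] w 0.0852 q [-1.368  0.276  1.506 -0.     1.361 -0.121]
1 (array([-55.788,   3.157, -61.834]), array([ 8.000e-03, -8.806e+00, -7.000e-03]))
-1 (array([-55.788,   3.157, -61.834]), array([7.0000e-03, 1.3694e+01, 8.0000e-03]))
```

```bash
python3 -m jog '[0,-55.8,3,-61.8,0,-8.8,0,0,-55.8,3,-61.8,0,-8.8,0,0,-55.8,3,-61.8,0,-8.8,0,0,-55.8,3,-61.8,0,-8.8,0,0,-55.8,3,-61.8,0,-8.8,0,0,-55.8,3,-61.8,0,-8.8,0,0,-55.8,3,-61.8,0,-8.8,0,0,-55.8,3,-61.8,0,-8.8,0,0,-55.8,3,-61.8,0,-8.8,0,0,-55.8,3,-61.8,0,-8.8,0,0,-55.8,3,-61.8,0,-8.8,0,0,-55.8,3,-61.8,0,-8.8,0]' 40
python3 - <<'E'
from h import *; from rig import *
st=get_state();show(st)
print(rows(st,[.517,.219,.20],down(-1)))
E
```

```text
clock: 1.65
position: [0.4826, 0.1442, 0.2041]
ee_rot: [-0.496, 0.496, -0.504, 0.505]
contact_force: [1.0, -0.7, 0.8]
width: 0.0854
t 1.65 pos [0.4826 0.1442 0.2041] y [ 0.    -0.001 -1.   ] zyaw -1.01 F [ 1.  -0.7  0.8] M [-0.03 -0.06  0.03] w 0.0854 q [ 1.520e-01  1.860e-01  1.697e+00 -1.000e-03  1.258e+00  1.700e-01]
(array([-7.545,  0.413,  3.307]), array([-0.003, -0.001,  0.004]))
```

```bash
python3 -m jog '[0,-7.5,0.4,3.3,0,0,0,0,-7.5,0.4,3.3,0,0,0,0,-7.5,0.4,3.3,0,0,0,0,-7.5,0.4,3.3,0,0,0]' 40
python3 - <<'E'
from h import *; from rig import *
st=get_state();show(st)
im=get_image("wrist");cv2.imwrite("pics/w1.png",im["color"])
cal=wristcal(im,st["position"],st["ee_rot"])
print(proj(cal,[[.5174,.219,.105],[.5174,.241,.105],[.5174,.197,.105],[.5178,.1853,.05]]).round(1))
E
```

```text
clock: 2.15
position: [0.5156, 0.2149, 0.2001]
ee_rot: [-0.495, 0.496, -0.505, 0.505]
contact_force: [0.2, -0.5, 1.1]
width: 0.0853
t 2.15 pos [0.5156 0.2149 0.2001] y [-0.001 -0.001 -1.   ] zyaw -1.1 F [ 0.2 -0.5  1.1] M [ 0.01 -0.01 -0.02] w 0.0853 q [ 2.710e-01  2.720e-01  1.591e+00 -1.000e-03  1.281e+00  2.900e-01]
[[319.  233.8]
 [318.3 201.4]
 [319.6 264.6]
 [320.1 253.4]]
```

View pics/w1.png

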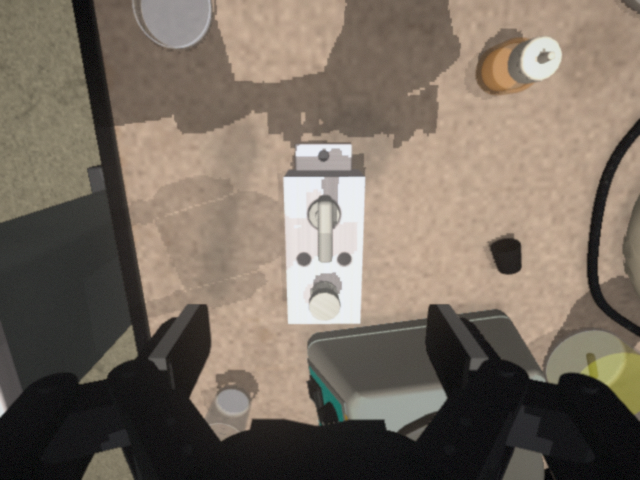

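Run:
```python
from h import *; from rig import *
st=get_state();show(st)
im=get_image("wrist");cv2.imwrite("pics/w2.png",cv2.resize(im["color"][165:335,260:390],None,fx=4.5,fy=3.5,interpolation=cv2.INTER_CUBIC))
cal=wristcal(im,st["position"],st["ee_rot"])
print(proj(cal,[[.5174,.219,.105],[.5174,.241,.105],[.5174,.197,.105],[.5178,.1853,.05]]).round(1))
im=get_image("top");cv2.imwrite("pics/t2.png",im["color"])
```

```text
t 2.2 pos [0.5158 0.2147 0.2003] y [-0.001 -0.001 -1.   ] zyaw -1.13 F [-0.1 -0.2 -0.3] M [-0.09 -0.02  0.08] w 0.0853 q [ 2.700e-01  2.710e-01  1.591e+00 -1.000e-03  1.281e+00  2.910e-01]
[[318.7 233.6]
 [318.1 201.2]
 [319.4 264.3]
 [319.9 253.1]]
```

View pics/w2.png

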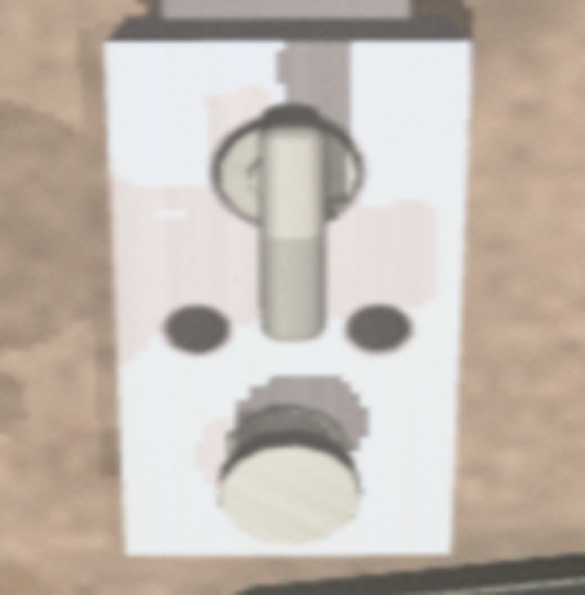

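```bash
python3 -m jog '[0,-0.5,3,0.3,0,0,0,0,-0.5,6.5,0.3,0,0,0,0,-0.5,6.5,0.3,0,0,0,0,-0.5,6.5,0.3,0,0,0]' 40
python3 - <<'E'
from h import *; from rig import *
st=get_state();show(st)
im=get_image("wrist");cv2.imwrite("pics/w3.png",im["color"])
cal=wristcal(im,st["position"],st["ee_rot"])
print(proj(cal,[[.5190,.2195,.105],[.519,.2415,.105],[.519,.1975,.105]]).round(1))
im=get_image("top");cv2.imwrite("pics/t3.png",cv2.resize(im["color"][165:275,170:290],None,fx=5,fy=5,interpolation=cv2.INTER_CUBIC))
E
```

```text
clock: 2.8
position: [0.5204, 0.221, 0.1366]
ee_rot: [-0.496, 0.495, -0.504, 0.505]
contact_force: [-0.8, 1.0, 0.3]
width: 0.0853
t 2.8 pos [0.5204 0.221  0.1366] y [ 0.002  0.    -1.   ] zyaw -1.09 F [-0.8  1.   0.3] M [ 0.01 -0.01  0.05] w 0.0853 q [ 0.279  0.329  1.675 -0.     1.136  0.298]
[[313.2 280.8]
 [312.2 239.6]
 [314.2 319.2]]
```

View pics/w3.png

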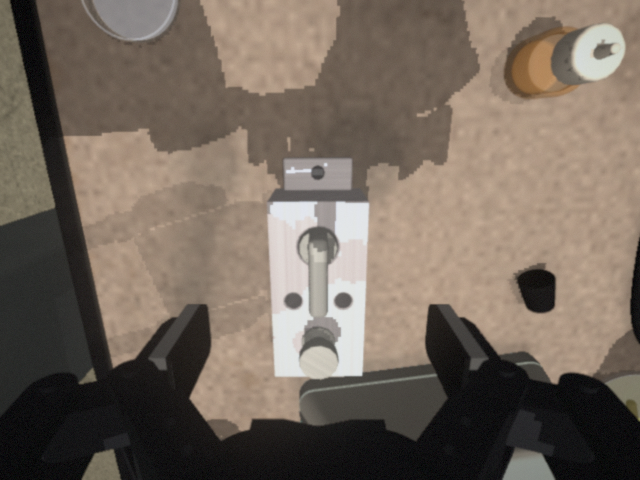

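View pics/t3.png

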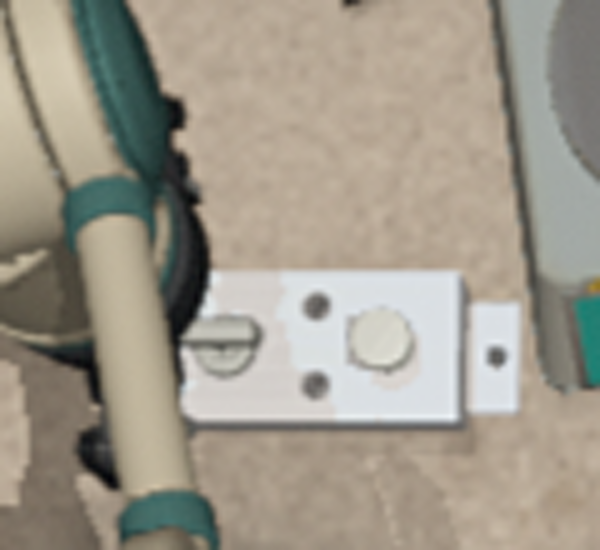

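```bash
python3 -m jog '[0,0.1,3,0,0,0,0,0,0.1,6,0,0,0,0,0,0.1,6,0,0,0,0,0,0.1,6,0,0,0,0]' 25
python3 - <<'E'
from h import *; from rig import *
st=get_state();show(st)
im=get_image("wrist");cv2.imwrite("pics/w4.png",im["color"])
cal=wristcal(im,st["position"],st["ee_rot"])
print(proj(cal,[[.5190,.2195,.105],[.519,.2415,.105],[.519,.1975,.105]]).round(1))
E
```

```text
clock: 3.4
position: [0.5208, 0.2207, 0.0769]
ee_rot: [-0.496, 0.495, -0.504, 0.505]
contact_force: [-0.1, -0.3, -0.9]
width: 0.0852
t 3.4 pos [0.5208 0.2207 0.0769] y [ 0.003  0.001 -1.   ] zyaw -1.05 F [-0.1 -0.3 -0.9] M [-0.01 -0.04  0.03] w 0.0852 q [ 0.278  0.389  1.753 -0.     0.998  0.296]
[[310.4 348.6]
 [308.8 292.4]
 [311.9 399.3]]
```

View pics/w4.png

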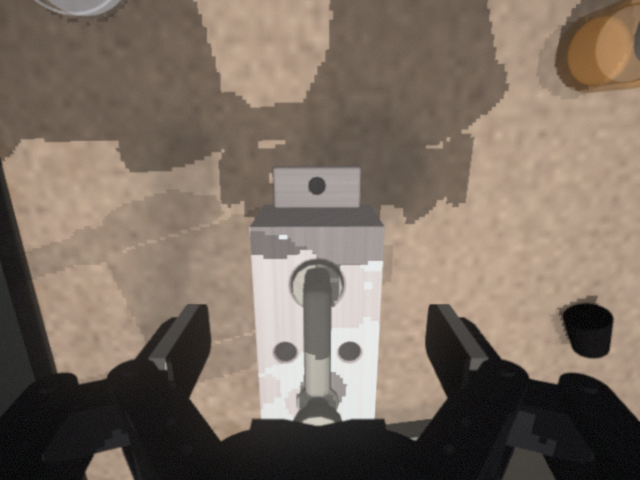

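```bash
python3 -m jog '[255,0,0,0,0,0,0,255,0,0,0,0,0,0,255,0,0,0,0,0,0,255,0,0,0,0,0,0,255,0,0,0,0,0,0,255,0,0,0,0,0,0,255,0,0,0,0,0,0,255,0,0,0,0,0,0,255,0,0,0,0,0,0,255,0,0,0,0,0,0]' 25
python3 - <<'E'
from h import *; from rig import *
st=get_state();show(st)
im=get_image("wrist");cv2.imwrite("pics/w5.png",im["color"])
E
```

```text
clock: 4.7
position: [0.5199, 0.2204, 0.0754]
ee_rot: [-0.496, 0.495, -0.504, 0.505]
contact_force: [2.2, 0.2, 0.3]
width: 0.0095
t 4.7 pos [0.5199 0.2204 0.0754] y [ 0.001  0.    -1.   ] zyaw -1.05 F [2.2 0.2 0.3] M [-0.01 -0.41  0.03] w 0.0095 q [ 0.278  0.39   1.755 -0.     0.996  0.296]
```

View pics/w5.png

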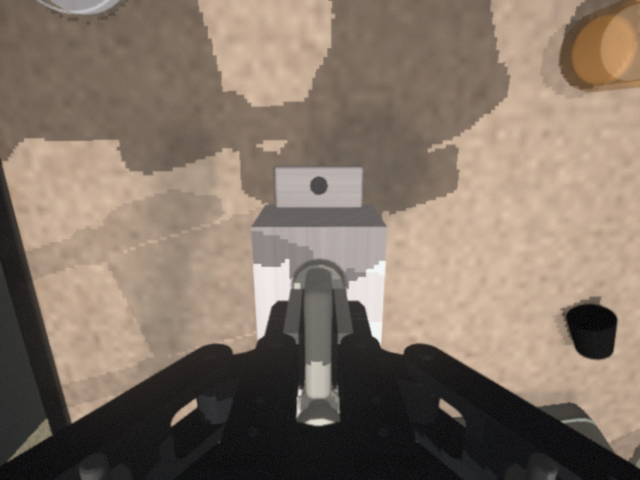

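```bash
python3 -m jog '[255,0,0,0,0,0,0,255,0,0,0,0,0,0,255,0,0,0,0,-0.7,0,255,0,0,0,0,-1.4,0,255,0,0,0,0,-2.1,0,255,0,0,0,0,-2.8,0,255,0,0,0,0,-3.5,0,255,0,0,0,0,-4,0,255,0,0,0,0,-4,0,255,0,0,0,0,-4,0]' 80
python3 - <<'E'
from h import *; from rig import *
st=get_state();show(st)
im=get_image("wrist");cv2.imwrite("pics/w6.png",im["color"])
E
```

```text
clock: 6.0
position: [0.5192, 0.2206, 0.0755]
ee_rot: [-0.615, 0.615, -0.349, 0.349]
contact_force: [-0.4, 1.5, 4.3]
width: 0.0087
t 6.0 pos [0.5192 0.2206 0.0755] y [-0.001  0.    -1.   ] zyaw 30.88 F [-0.4  1.5  4.3] M [ 0.23  0.08 -0.07] w 0.0087 q [ 2.780e-01  3.900e-01  1.755e+00  1.000e-03  9.970e-01 -2.610e-01]
```

View pics/w6.png

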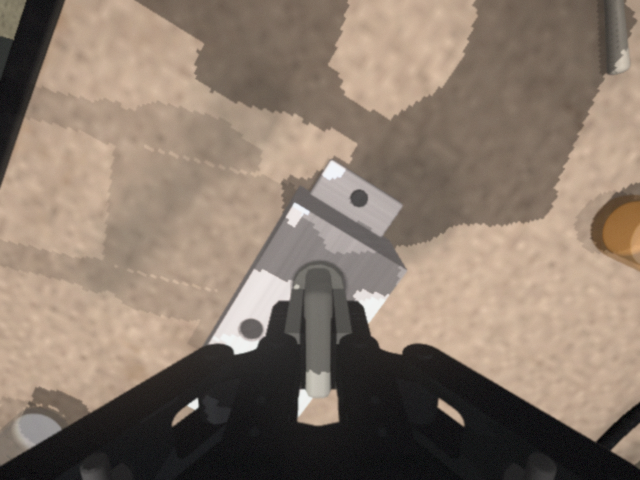

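```bash
python3 -m jog '[255,0,0,0,0,0.8,0,255,0,0,0,0,1.6,0,255,0,0,0,0,2.4,0,255,0,0,0,0,3.2,0,255,0,0,0,0,4,0,255,0,0,0,0,4.8,0,255,0,0,0,0,5.6,0,255,0,0,0,0,6.4,0,255,0,0,0,0,7.2,0,255,0,0,0,0,8,0,255,0,0,0,0,8,0,255,0,0,0,0,8,0]' 80
python3 - <<'E'
from h import *; from rig import *
st=get_state();show(st)
im=get_image("wrist");cv2.imwrite("pics/w7.png",im["color"])
E
```

```text
clock: 7.55
position: [0.5198, 0.22, 0.0755]
ee_rot: [-0.338, 0.338, -0.621, 0.622]
contact_force: [0.5, -1.4, 5.3]
width: 0.0087
t 7.55 pos [0.5198 0.22   0.0755] y [ 0.001 -0.001 -1.   ] zyaw -32.95 F [ 0.5 -1.4  5.3] M [-0.28 -0.11  0.08] w 0.0087 q [ 2.780e-01  3.900e-01  1.755e+00 -1.000e-03  9.970e-01  8.530e-01]
```

View pics/w7.png

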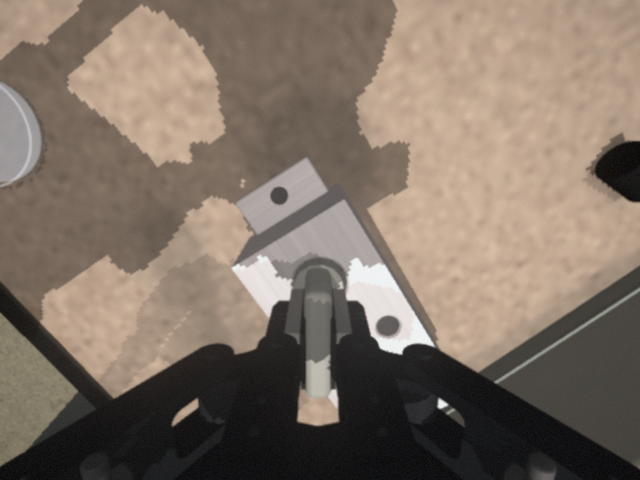

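```bash
python3 -m jog '[255,0,0,0,0,-0.8,0,255,0,0,0,0,-1.6,0,255,0,0,0,0,-2.4,0,255,0,0,0,0,-3.2,0,255,0,0,0,0,-4,0,255,0,0,0,0,-4,0,255,0,0,0,0,-4,0,255,0,-0.3,0,0,-4,0,255,0,-0.6,0,0,-4,0,255,0,-1,0,0,-4,0,255,0,-1,0,0,-4,0]' 80
python3 - <<'E'
from h import *; from rig import *
st=get_state();show(st)
E
```

```text
clock: 8.98
position: [0.5193, 0.2204, 0.0855]
ee_rot: [0.495, -0.496, 0.505, -0.504]
contact_force: [0.4, 0.4, -1.0]
width: 0.0087
t 8.97 pos [0.5193 0.2204 0.0855] y [-0.001 -0.    -1.   ] zyaw -1.04 F [ 0.4  0.4 -1. ] M [ 0.03 -0.12  0.05] w 0.0087 q [0.278 0.379 1.743 0.    1.02  0.296]
```

```bash
python3 -m jog '[255,0,-1.5,0,0,0,0,255,0,-3,0,0,0,0,255,0,-4.5,0,0,0,0,255,0,-6,0,0,0,0,255,0,-8,0,0,0,0,255,0,-11,0,0,0,0,255,0,-14,0,0,0,0,255,0,-17,0,0,0,0,255,0,-20,0,0,0,0,255,0,-20,0,0,0,0,255,0,-20,0,0,0,0]' 80
python3 - <<'E'
from h import *; from rig import *
st=get_state();show(st)
im=get_image("wrist");cv2.imwrite("pics/w8.png",im["color"])
im=get_image("scene");cv2.imwrite("pics/s8.png",im["color"])
R=down(-1); print(rows(st,[.475,-.245,st["position"][2]],R))
E
```

```text
clock: 10.35
position: [0.5188, 0.2202, 0.2843]
ee_rot: [0.495, -0.496, 0.505, -0.504]
contact_force: [0.2, 1.3, -1.9]
width: 0.0086
t 10.35 pos [0.5188 0.2202 0.2843] y [-0.002 -0.001 -1.   ] zyaw -1.05 F [ 0.2  1.3 -1.9] M [-0.02  0.05 -0.01] w 0.0086 q [ 0.278  0.235  1.432 -0.     1.477  0.296]
(array([ 4.659e+01,  3.600e-02, -3.525e+00]), array([ 0.013, -0.006,  0.004]))
```

View pics/w8.png

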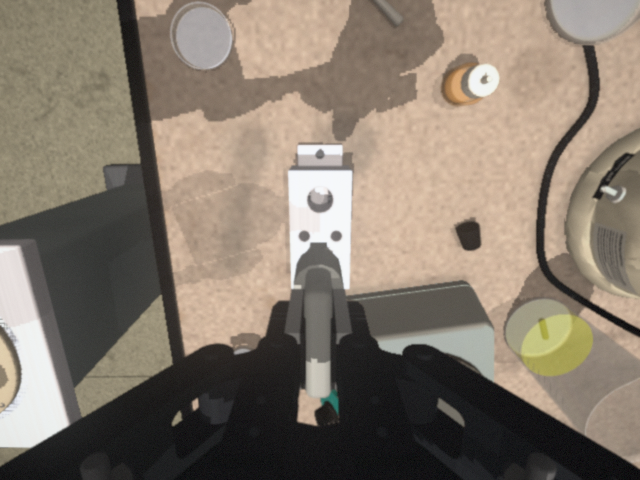

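View pics/s8.png

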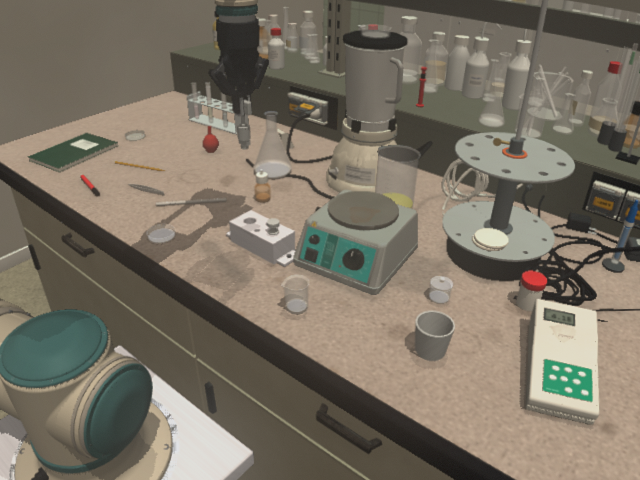

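```bash
python3 -m jog '[255,3,0,-0.2,0,0,0,255,7,0,-0.5,0,0,0,255,12,0,-0.9,0,0,0,255,17,0,-1.3,0,0,0,255,22,0,-1.7,0,0,0,255,27,0,-2.1,0,0,0,255,32,0,-2.5,0,0,0,255,37,0,-2.9,0,0,0,255,41.5,0,-3.2,0,0,0,255,45,0,-3.5,0,0,0,255,46.5,0,-3.5,0,0,0,255,46.5,0,-3.5,0,0,0]' 80
python3 - <<'E'
from h import *; from rig import *
get_image("scene")
st=get_state();show(st)
im=get_image("wrist");cv2.imwrite("pics/w9.png",im["color"])
cal=wristcal(im,st["position"],st["ee_rot"])
a=np.arange(0,360,30)*np.pi/180
print(proj(cal,np.c_[.4745+.032*np.cos(a),-.2447+.032*np.sin(a),.06+0*a]).round(0).tolist())
im=get_image("scene");cv2.imwrite("pics/s9.png",im["color"])
im=get_image("top");cv2.imwrite("pics/t9.png",im["color"])
E
```

```text
clock: 11.95
position: [0.4759, -0.2439, 0.2843]
ee_rot: [0.495, -0.495, 0.506, -0.504]
contact_force: [0.4, 0.2, -1.8]
width: 0.0087
t 12.0 pos [ 0.4759 -0.243   0.2846] y [-0.001  0.002 -1.   ] zyaw -1.06 F [-0.4  0.2 -2.1] M [ 0.   -0.03 -0.01] w 0.0086 q [-6.030e-01  1.890e-01  1.491e+00  1.000e-03  1.463e+00 -5.850e-01]
[[347.0, 202.0], [343.0, 186.0], [331.0, 175.0], [315.0, 171.0], [299.0, 175.0], [287.0, 187.0], [284.0, 203.0], [289.0, 219.0], [301.0, 230.0], [316.0, 233.0], [332.0, 229.0], [343.0, 218.0]]
```

View pics/w9.png

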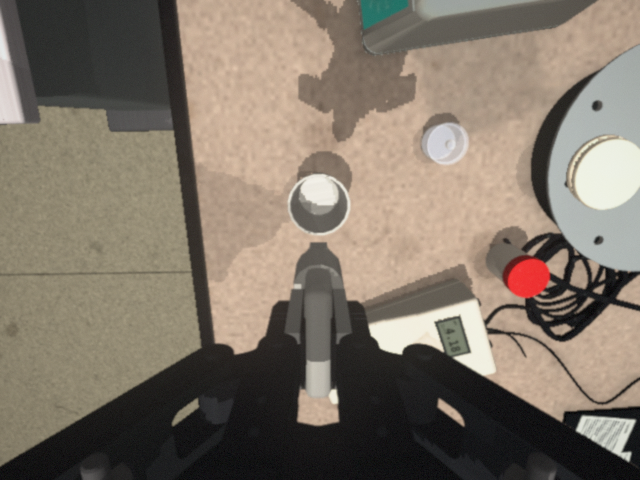

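View pics/s9.png

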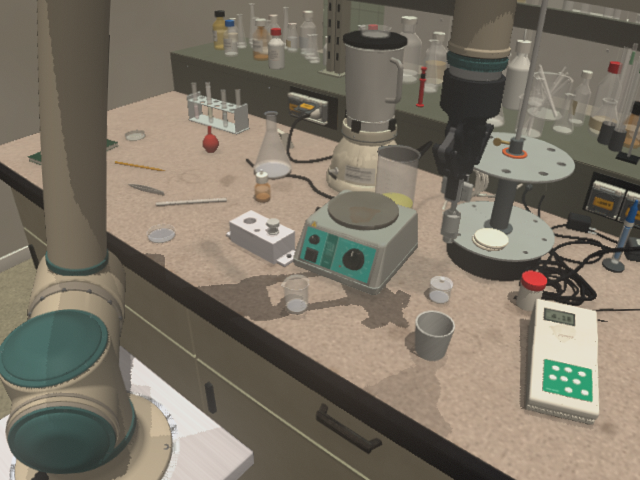

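```bash
python3 -m jog '[255,0.2,3,0,0,0,0,255,0.2,6,0,0,0,0,255,0.2,9,0,0,0,0,255,0.2,12,0,0,0,0,255,0.2,13.8,0,0,0,0,255,0.2,13.8,0,0,0,0,255,0.2,13.8,0,0,0,0]' 80
python3 - <<'E'
from h import *; from rig import *
st=get_state();show(st)
im=get_image("wrist");cv2.imwrite("pics/w10.png",im["color"])
im=get_image("scene");cv2.imwrite("pics/s10.png",cv2.resize(im["color"][220:380,370:510],None,fx=4,fy=3.7,interpolation=cv2.INTER_CUBIC))
E
```

```text
clock: 13.02
position: [0.4768, -0.2457, 0.1483]
ee_rot: [-0.496, 0.495, -0.504, 0.505]
contact_force: [-0.2, 0.3, -1.3]
width: 0.0089
t 13.03 pos [ 0.4768 -0.2457  0.1483] y [ 0.002 -0.001 -1.   ] zyaw -0.99 F [-0.2  0.3 -1.3] M [ 0.02 -0.04  0.  ] w 0.0089 q [-0.606  0.278  1.72   0.     1.142 -0.588]
```

View pics/w10.png

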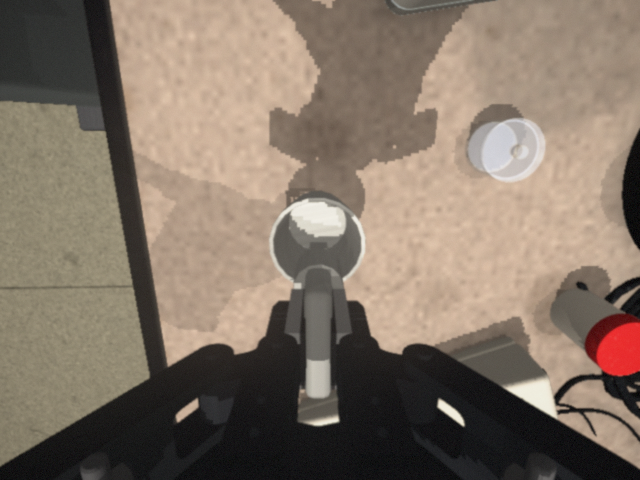

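View pics/s10.png

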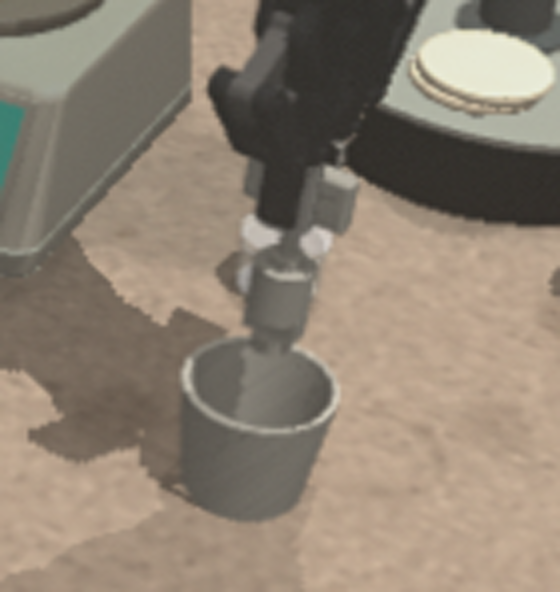

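Run:
```python
from h import *; from rig import *
S=CAL["scene"]
g=lambda x,y:(370+(x+.5)/4-.5,220+(y+.5)/3.7-.5)
print("rim",[atz(S,g(*p),.06).round(4).tolist() for p in[(181,385),(339,388),(265,337),(250,432)]], np.mean([atz(S,g(*p),.06) for p in[(181,385),(339,388)]],0))
print("foot",atz(S,g(272,345),.0808))
im=get_image("top");cv2.imwrite("pics/t10.png",cv2.resize(im["color"][200:300,370:490],None,fx=5,fy=5))
```

```text
rim [[0.4541, -0.2235, 0.06], [0.4932, -0.274, 0.06], [0.5042, -0.234, 0.06], [0.4458, -0.2597, 0.06]] [ 0.47365568 -0.24876216  0.06      ]
foot [ 0.47771762 -0.2485219   0.0808    ]
```

View pics/t10.png

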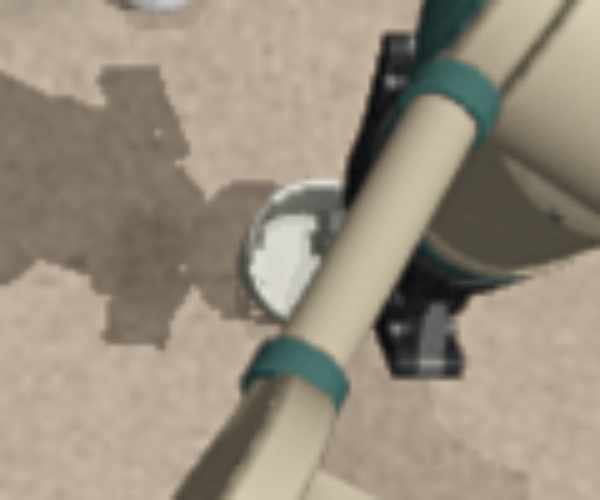

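```bash
python3 -m jog '[255,0,2,-0.1,0,0,0,255,0,4,-0.1,0,0,0,255,0,6,-0.1,0,0,0,255,0,7,-0.1,0,0,0,255,0,7.2,-0.1,0,0,0,255,0,7.2,-0.1,0,0,0]' 80
python3 - <<'E'
from h import *; from rig import *
st=get_state();show(st)
im=get_image("wrist");cv2.imwrite("pics/w11.png",im["color"])
im=get_image("scene");cv2.imwrite("pics/s11.png",cv2.resize(im["color"][220:380,370:510],None,fx=4,fy=3.7,interpolation=cv2.INTER_CUBIC))
E
```

```text
clock: 13.92
position: [0.4755, -0.2462, 0.0759]
ee_rot: [-0.495, 0.495, -0.504, 0.505]
contact_force: [-0.7, -0.6, -1.0]
width: 0.0084
t 13.93 pos [ 0.4755 -0.2462  0.0759] y [ 0.001 -0.001 -1.   ] zyaw -1.05 F [-0.7 -0.6 -1. ] M [-0.01  0.04  0.04] w 0.0084 q [-0.608  0.352  1.819 -0.     0.97  -0.589]
```

View pics/w11.png

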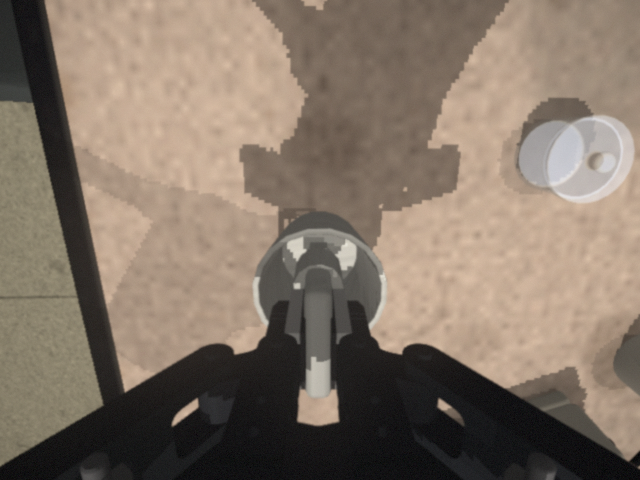

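View pics/s11.png

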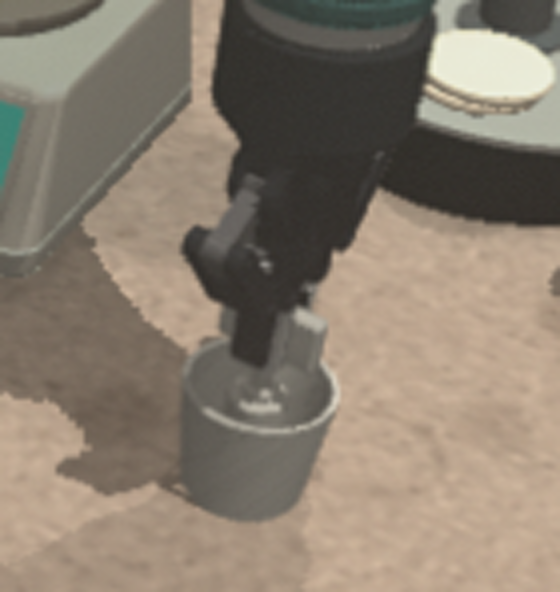

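Pin is inside the cup, well centred (rim 254–384 px in wrist view, wing at 318). Lower gently until the foot touches the floor.

```bash
for k in 1; do python3 -m jog '[255,0,0.1,0,0,0,0,255,0,0.2,0,0,0,0,255,0,0.2,0,0,0,0]' 80; done; python3 -c "
from h import *; from rig import *
show(get_state())"
```

```text
clock: 14.4
position: [0.475, -0.2459, 0.0733]
ee_rot: [-0.495, 0.495, -0.505, 0.505]
contact_force: [-0.2, -0.4, -1.8]
width: 0.0086
t 14.4 pos [ 0.475  -0.2459  0.0733] y [-0. -0. -1.] zyaw -1.05 F [-0.2 -0.4 -1.8] M [ 0.01  0.03 -0.03] w 0.0086 q [-0.608  0.355  1.822 -0.     0.965 -0.589]
```

```bash
python3 -m jog '[255,0,0.1,0,0,0,0,255,0,0.2,0,0,0,0,255,0,0.2,0,0,0,0]' 80; python3 -c "
from h import *; from rig import *
show(get_state())"
```

```text
clock: 14.78
position: [0.4751, -0.2459, 0.0715]
ee_rot: [-0.495, 0.495, -0.504, 0.505]
contact_force: [-0.8, -0.3, -0.2]
width: 0.0091
t 14.78 pos [ 0.4751 -0.2459  0.0715] y [ 0. -0. -1.] zyaw -1.05 F [-0.8 -0.3 -0.2] M [0.08 0.13 0.04] w 0.0091 q [-0.608  0.357  1.824 -0.     0.96  -0.589]
```

```bash
python3 -m jog '[255,0,0.1,0,0,0,0,255,0,0.1,0,0,0,0]' 80; python3 -c "
from h import *; from rig import *
show(get_state())"
```

```text
clock: 15.02
position: [0.4752, -0.246, 0.0715]
ee_rot: [-0.495, 0.495, -0.504, 0.505]
contact_force: [-2.6, 0.9, 7.9]
width: 0.0086
t 15.03 pos [ 0.4752 -0.246   0.0715] y [ 0.001 -0.001 -1.   ] zyaw -1.04 F [-2.6  0.9  7.9] M [0.29 0.42 0.02] w 0.0086 q [-0.608  0.357  1.825 -0.     0.959 -0.589]
```

```bash
python3 -m jog '[255,0,-0.1,0,0,0,0,255,0,-0.1,0,0,0,0,220,0,-0.1,0,0,0,0,205,0,-0.1,0,0,0,0,190,0,-0.1,0,0,0,0,170,0,-0.1,0,0,0,0,150,0,-0.1,0,0,0,0,150,0,-0.1,0,0,0,0]' 20
python3 - <<'E'
from h import *; from rig import *
show(get_state())
im=get_image("wrist");cv2.imwrite("pics/w12.png",im["color"])
im=get_image("scene");cv2.imwrite("pics/s12.png",cv2.resize(im["color"][220:380,370:510],None,fx=4,fy=3.7,interpolation=cv2.INTER_CUBIC))
E
```

```text
clock: 16.02
position: [0.475, -0.2459, 0.0713]
ee_rot: [-0.495, 0.495, -0.505, 0.505]
contact_force: [-0.1, -0.3, -0.7]
width: 0.0355
t 16.02 pos [ 0.475  -0.2459  0.0713] y [ 0. -0. -1.] zyaw -1.05 F [-0.1 -0.3 -0.7] M [ 0.04 -0.01 -0.05] w 0.0355 q [-0.608  0.357  1.825 -0.     0.96  -0.589]
```

View pics/w12.png

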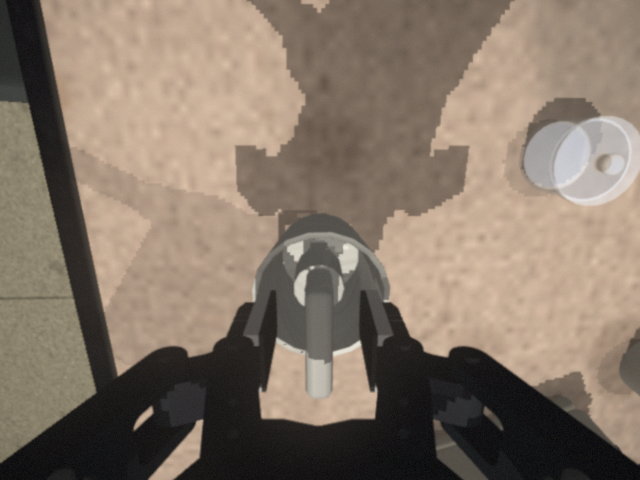

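View pics/s12.png

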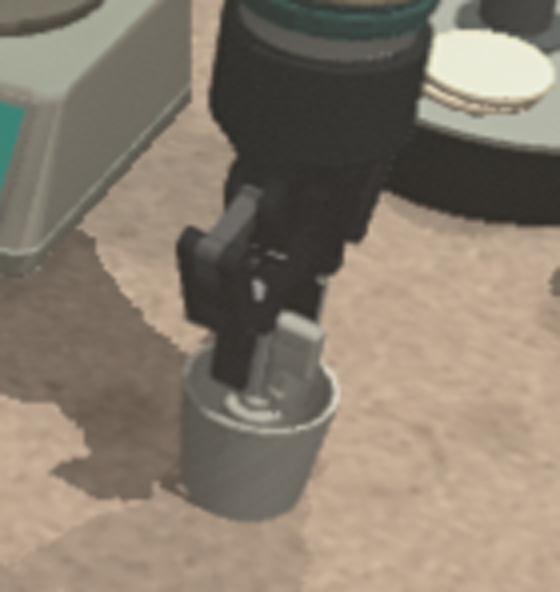

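Released at 35 mm opening and the pin stands upright. Now I raise the tool straight up at the same opening.

```bash
python3 -m jog '[150,0,-0.5,0,0,0,0,150,0,-1.5,0,0,0,0,150,0,-3,0,0,0,0,150,0,-5,0,0,0,0,150,0,-8,0,0,0,0,150,0,-12,0,0,0,0,150,0,-16,0,0,0,0,150,0,-16,0,0,0,0,150,0,-16,0,0,0,0]' 20
python3 - <<'E'
from h import *; from rig import *
show(get_state())
im=get_image("wrist");cv2.imwrite("pics/w13.png",im["color"])
im=get_image("scene");cv2.imwrite("pics/s13.png",cv2.resize(im["color"][220:380,370:510],None,fx=4,fy=3.7,interpolation=cv2.INTER_CUBIC))
E
```

```text
clock: 17.25
position: [0.4747, -0.2456, 0.2315]
ee_rot: [-0.495, 0.495, -0.504, 0.505]
contact_force: [0.5, 0.5, -0.1]
width: 0.0351
t 17.25 pos [ 0.4747 -0.2456  0.2315] y [ 0. -0. -1.] zyaw -1.05 F [ 0.5  0.5 -0.1] M [-0.    0.03 -0.06] w 0.0351 q [-0.608  0.215  1.589 -0.     1.338 -0.589]
```

View pics/w13.png

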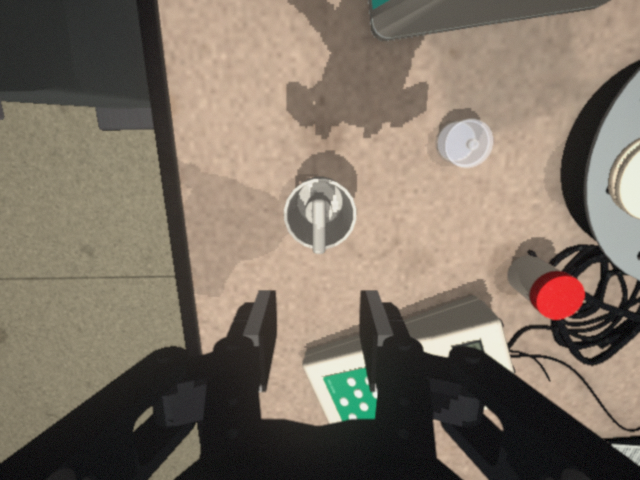

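View pics/s13.png

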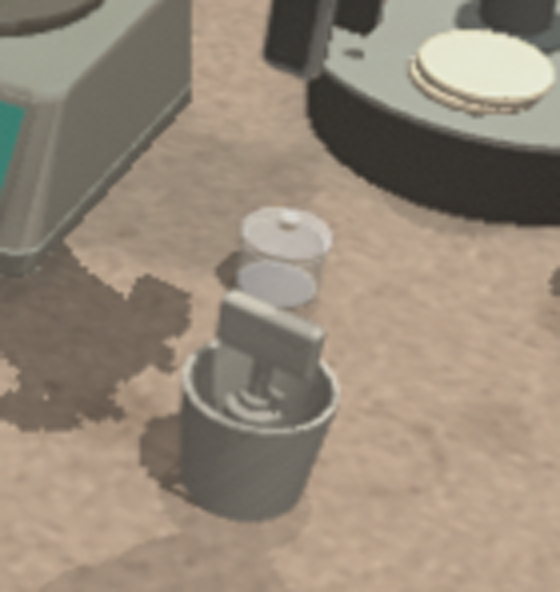

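The pin stands upright in the upright cup, and the gripper is well clear (wrist view: rim 285–356 px, wing at 319 px). I'm handing it in.

```bash
python3 -c "
from rig import *
print(sign_off())"
```

```text
the job is handed in; nothing more can be done
None
```

The pin is out of the block and standing foot-down in the steel cup, and I handed the job in at about 17 s of the 58 s allowed.

- **Twisting:** I gripped the wing and turned the wrist 32° anticlockwise, then 32° clockwise of the start. In the wrist pictures the wing turned with the jaws both times. I then turned it back to the middle.
- **Lifting and placing:** It drew straight up, and the wrist force then read only about 1–2 N. I carried it over the hotplate with the foot more than 0.2 m up and lowered it until it touched the cup floor at about 8 N. After that I opened the jaws to 35 mm and backed straight up.
- **Last checks:** The final pictures show the pin upright near the middle of the cup, the cup upright, and the gripper about 0.13 m above the pin with no contact force. I judged this by eye and did not measure the lean. No verdict was reported at hand-in.
- **Disagreement:** The cameras differed by 2–4 mm in x, with the top view lowest and the wrist view highest. I used values in between, and both the grip and the fit into the cup were well within the clearance.

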